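One turn of the insole press wheel, then lock it

ROBOT

A 6-joint arm with a two-finger parallel gripper is mounted at the origin on the work surface. World frame = base frame: x ahead of the robot, y to its left, z up, the work surface at z = 0. Lengths are in mm, angles in rad, forces in N, time in s.
With the tool pointing down it reaches from about 400 to 925 mm from the base axis. Payload 12.5 kg.
Tool frame: the origin (TCP) lies on the centre line of the jaws, within the pads' length; the fingertips stand 14 mm ahead of it and the grasp point (between the pads) lies 5 mm behind it; z points along the fingers, x is the direction in which the jaws open and shut, and the axes are right-handed (so a half turn about z gives the same grasp; the last joint's range is limited). The gripper opens to 95 mm and grips with 3 to 60 N. Pads are 20 mm wide; open, the fingers measure 119 mm over their backs; the gripper's body (75 mm by 180 mm) begins 59 mm behind the grasp point.
Start: joints at [-1.387, 0.491, 1.559, -0, 1.092, -0.106], TCP at [178.623, -598.948, 228.661] pointing down, gripper open.
Joint ranges: [-3.1, 3.1], [-0.84, 2.19], [0.05, 2.79], [-1.13, 4.28], [0.06, 2.93], [-2.69, 2.69]. Speed limits (rad/s): [2.22, 2.22, 2.79, 3.14, 3.14, 3.14].

INTERFACE

Orientations are given as [roll, pitch, yaw] about the fixed x, y, z axes, in that order (R = Rz(yaw) Ry(pitch) Rx(roll)).
In Python, from cell import state, read_camera, job_done gives the robot as it stands.
- The arm moves only by the shell command python3 -m handwheel 'ROWS'. ROWS is JSON, a list of rows, each an object of numbers: "hand": the finger opening in m, from 0 to 0.0951; "x", "y", "z": the shift along the world's x, y, z in m; "spin": the turn about the world's z in units of 5 degrees (1.0 is 5 degrees). In form: [{"hand": .., "x": .., "y": .., "z": .., "spin": ..}, ...]. A call has 1 to 20 rows; each row is the pose to reach, as a shift and turn from the pose commanded when the call began; what a row does not reach only later rows make up. A row lasts 1/12 s, in which the tool goes at most 41.7 mm and 7.16 degrees, less where a joint would pass 70% of its speed; a pose out of reach is approached as far as the arm can. A call with a gripper value outside its range is refused whole. The fingers move at their own pace and stop on an object; the grip force is fixed at half the most. Time passes only in rows, so rows that repeat a pose let the fingers close. It gives the time, the measured TCP pose, the force and the opening at its end, in the units of the state.
- state(): the state, without advancing time (a new reading comes with each control period).
- read_camera(name): name is "side" or "top"; returns a dict with "img" (384x512x3 uint8, red, green, blue), "fx", "fy", "cx", "cy" (pixels), "D" ([k1, k2, p1, p2, k3] as OpenCV has them; the pictures are not rectified), "T" (4x4, takes a point from camera to world coordinates). Camera axes: x right, y down, z forward; pixel columns grow to the right and rows downward; lengths in mm; the calibration is good to about 2 mm. A picture is of the moment at which its call begins. There is no depth.
- job_done(): hands the job in, once; it reports no verdict.
The state is a dict: "t": time; "joints": joint angles; "qvel": joint speeds; "tau": joint torques, N m; "eef_pos": TCP position; "tcp_rot": TCP orientation; "ft_force": force on the tool from outside, world axes, zero at the start; "moment": the same for the moment, N m; "opening": opening from 0.0 (shut) to 1.0 (fully open).
Only numpy, scipy, OpenCV 4.12 (cv2) and the standard library are available. Lean on these libraries where they do the work, as an engineer would, in place of code of your own. Each camera call takes 0.05 s, during which the arm holds its last target. There are 200 camera calls.

TASK

Bring the press pad down onto the cork insole: with the outside of the fingers, push the press's hand wheel round clockwise (seen from above) by its upright handle through exactly one full turn, so that the handle stops where it started. Then push the lock lever at the end of the press's beam all the way over to its other side, away from the press's front. Do not grip anything, and leave everything else lying or standing where it is.

Things in the scene. Friction and masses are not known exactly. Their poses are not given: they have to be found in the camera images.
- press: Blue bench press, fixed: base plate 260 x 270 x 22 mm, two columns, a beam 60 mm deep from y = -138 to +192 mm, top 135 mm above the table. Under the wheel a pad on the screw starts 6 mm above a fixed cork insole; one clockwise turn lowers it 6 mm. Origin: centre of the base's underside, below the wheel axis; x from its front (robot's side) to its back, y along the beam to the lock lever, z up.
- wheel (a joint): Turning of the hand wheel about its upright axis, rad: 0 at the start, grows when turned clockwise seen from above, 6.283 after one turn. No stop within reach; it stays where it is left; friction of some 0.15 N m (a push of about 2 to 4 N on the handle).
- wheel_axis (a point): Centre of the hand wheel, on its axis at mid-thickness of the rim, 160 mm above the table. The dark steel wheel lies level: rim 14 mm thick, 154 mm outside diameter (top 167 mm above the table), three spokes, a hub 34 mm across (top 170 mm above the table). At the start the handle may lie in any direction from here.
- handle (a point): Middle of the wheel's upright handle: black plastic cylinder of 22 mm diameter standing on the rim, 70 mm from the wheel axis, running from 20 mm below this point to 22 mm above it (170 to 212 mm above the table). It turns with the wheel and does not spin on its own.
- lock (a joint): Lock lever's angle, rad: about 0 to 0.1 at the start, leaning 0.5 rad from upright towards the press's front (-x of the press); 1.0 is the stop, leaning as far to the back (+x of the press). It stays where it is left; some 1 N at the knob moves it.
- lock_tip (a point): Centre of the lock lever's black ball knob, 26 mm in diameter, on a 10 mm rod, 75 mm from a level pivot that is 157 mm above the table and 155 mm from the wheel axis along the press's +y. It swings in the press's x-z plane, above a steel block 70 x 50 x 25 mm on the beam (top 160 mm). The knob is 223 mm above the table at both stops, 232 mm at mid-swing, and travels 72 mm.
- glue_can: Bystander: tin with a paper band, 76 mm diameter, 110 mm high, standing beside the press; origin at the centre of its underside.
- jar: Bystander: white jar, 60 mm diameter, 75 mm high; origin at the centre of its underside.
- heel_lift: Bystander: loose cork block 60 x 50 x 18 mm lying on the press's base plate in front of the column; origin at the centre of its underside.
- tape: Bystander: paper roll of tape lying flat, 96 mm outside diameter, 25 mm high; origin at the centre of its underside.
- spatula: Bystander: spatula 200 mm long lying on the table in front of the press; origin under its middle.
- last: Bystander: wooden shoe last 250 mm long, 85 mm high, at the robot's right; origin under its middle.
- hammer: Bystander: hammer 240 mm long lying at the robot's left; origin under its middle.

How it is judged:
By the outcome, as a careful person would: the job done as asked, in the order asked, and still so for the second after the job is handed in, with the robot touching nothing.
It also fails if it takes over 66 s, if anything falls off the work surface, if the arm or the gripper's body presses on something with over 40 N, if the wrist force passes 120 N, or if a joint passes its speed limit or range.

## Working session

There is one attempt and no reset: what is moved stays moved. The work goes in short steps, Python scripts to look and compute and a shell command to move; the robot and the scene stay as the last step left them, time stands still between calls to the robot, and variables do not carry over. Pictures are saved under pics/ and viewed, about 8 in all and at most 12, crops included, and the job is handed in when it is done.

```bash
mkdir -p pics
cat > h.py <<'E'
import numpy as np, cv2
from cell import state, read_camera, job_done
def K(c): return np.array([[c['fx'],0,c['cx']],[0,c['fy'],c['cy']],[0,0,1.]])
def ray(c,u,v):
    p=cv2.undistortPoints(np.array([[[u,v]]],float),K(c),np.array(c['D'],float))[0,0]
    T=np.array(c['T']); return T[:3,3],T[:3,:3]@np.array([p[0],p[1],1.])
def onz(c,u,v,z):
    o,d=ray(c,u,v); return o+d*(z-o[2])/d[2]
def proj(c,P):
    T=np.linalg.inv(np.array(c['T'])); P=np.atleast_2d(P).astype(float)
    return cv2.projectPoints(P,cv2.Rodrigues(T[:3,:3])[0],T[:3,3],K(c),np.array(c['D'],float))[0][:,0]
def save(c,n,crop=None,s=1):
    im=c['img'][:,:,::-1]
    if crop: im=im[crop[1]:crop[3],crop[0]:crop[2]]
    cv2.imwrite('pics/'+n,cv2.resize(im,None,fx=s,fy=s,interpolation=cv2.INTER_CUBIC))
E
python3 - <<'E'
from h import *
for n in('side','top'):
    c=read_camera(n); save(c,n+'0.png',None,1.5); print(n,np.array(c['T']).round(2).tolist(),c['fx'])
s=state(); print(s['t'],s['eef_pos'],s['tcp_rot'],s['opening'])
E
```

```text
side [[-0.96, -0.17, 0.22, 211.3], [-0.27, 0.6, -0.75, 1282.92], [-0.0, -0.78, -0.62, 1224.42], [0.0, 0.0, 0.0, 1.0]] 452.1988657166671
top [[0.05, -0.98, 0.21, 327.12], [-1.0, -0.05, 0.01, 1.24], [0.0, -0.21, -0.98, 1293.73], [0.0, 0.0, 0.0, 1.0]] 403.35834465596406
0.1 [ 178.5801474  -598.70967423  228.11715995] [-3.14149830e+00  1.02871868e-03 -1.28096754e+00] 1.0025353361242546
```

View pics/side0.png

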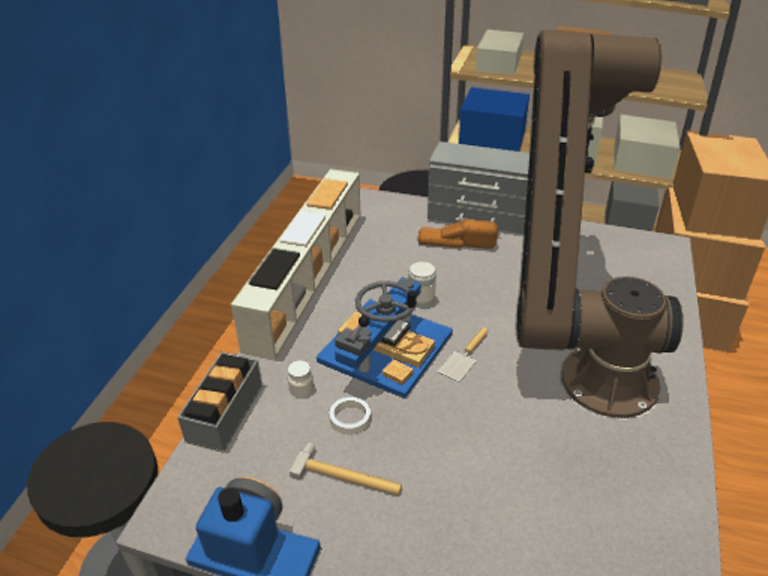

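View pics/top0.png

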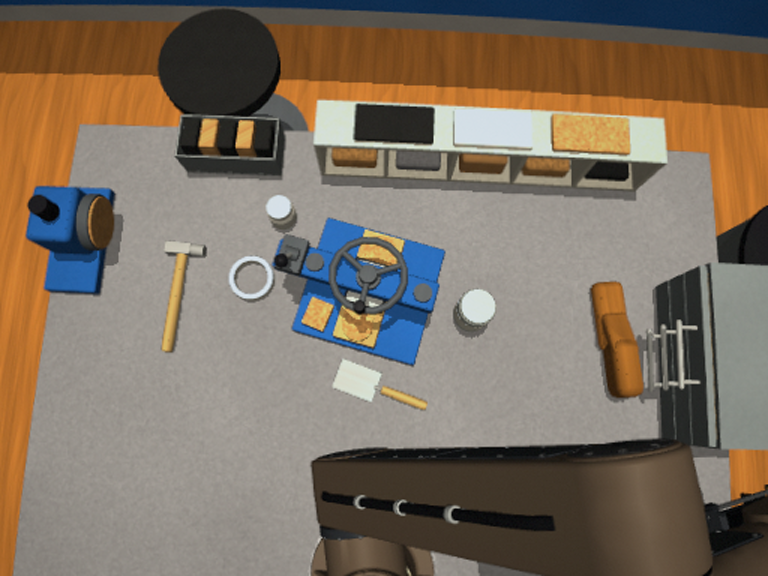

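The overview shows the wheel centre near (368,275)/1.5 in top, the handle near (359,305)/1.5 towards the robot, and the lock knob near (281,260)/1.5, with the jar at the knob's far left. I'll zoom in on both views for measurement.

Run:
```python
from h import *
t=read_camera('top'); s=read_camera('side')
a=t['img'][140:230,170:310,::-1]; b=s['img'][170:270,200:310,::-1]
a=cv2.resize(a,None,fx=5.7,fy=5.7,interpolation=cv2.INTER_CUBIC); cv2.imwrite('pics/t1.png',a)
b=cv2.resize(b,None,fx=5.9,fy=5.9,interpolation=cv2.INTER_CUBIC); cv2.imwrite('pics/s1.png',b)
```

```text
(no output)
```

View pics/t1.png

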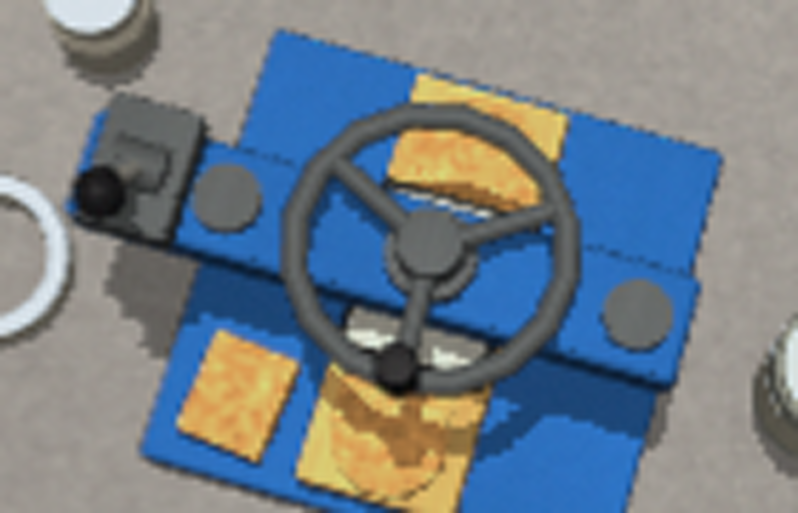

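View pics/s1.png

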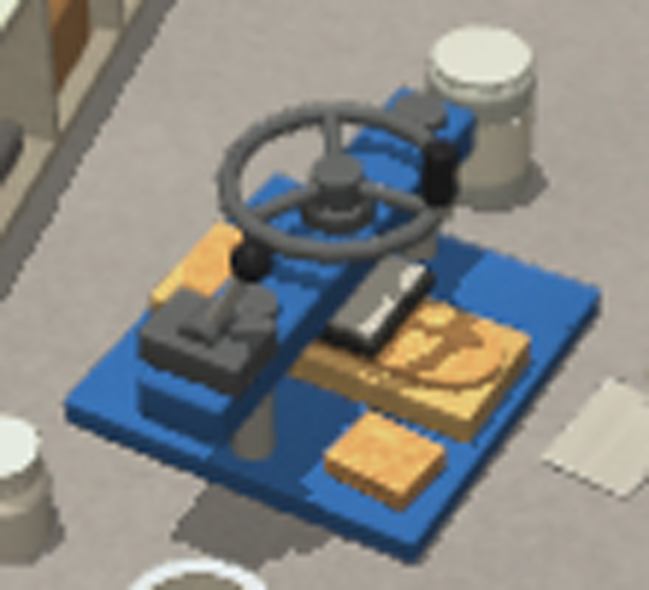

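Top crop: hub (432,238), handle (396,367), knob (101,190). Side crop: hub top (338,172), handle (440,173), knob (250,260). Next, triangulate with black-mask centroids.

```bash
cat > meas.py <<'E'
from h import *
def blob(c,u,v,r=7,th=48):
    im=c['img'].max(2).astype(float); y,x=np.mgrid[:im.shape[0],:im.shape[1]]
    m=(im<th)&(np.hypot(x-u,y-v)<r)
    n,l,st,ce=cv2.connectedComponentsWithStats(m.astype(np.uint8))
    if n<2: return None
    k=1+np.argmax(st[1:,4]); return ce[k],st[k]
def tri(c1,p1,c2,p2):
    o1,d1=ray(c1,*p1);o2,d2=ray(c2,*p2);d1/=np.linalg.norm(d1);d2/=np.linalg.norm(d2)
    n=np.cross(d1,d2);k=np.linalg.solve(np.c_[d1,-d2,n],o2-o1)
    return (o1+k[0]*d1+o2+k[1]*d2)/2, abs(k[2])*np.linalg.norm(n)
E
python3 - <<'E'
from meas import *
t=read_camera('top'); s=read_camera('side')
P={}
for n,a,b in (('handle',(396,367),(440,173)),('knob',(101,190),(250,260))):
    A=blob(t,170+a[0]/5.7,140+a[1]/5.7);B=blob(s,200+b[0]/5.9,170+b[1]/5.9)
    print(n,A,B); p,g=tri(t,A[0],s,B[0]); P[n]=p; print(p.round(1),'gap',g.round(1))
p,g=tri(t,(170+432/5.7-.4,140+238/5.7-.4),s,(200+338/5.9-.4,170+172/5.9-.4)); print('hubtop tri',p.round(1),g)
# rim: hull of dark grey pixels in top near the wheel
im=t['img'].astype(int); y,x=np.mgrid[:384,:512]
m=((im.max(2)<110)&(im.max(2)-im.min(2)<22)&(np.hypot(x-245.5,y-183.5)<29)).astype(np.uint8)
n,l,st,ce=cv2.connectedComponentsWithStats(m);k=1+np.argmax(st[1:,4])
pts=np.argwhere(l==k)[:,::-1].astype(np.int32); h=cv2.convexHull(pts)
e=cv2.fitEllipse(h); print('ell',e); c=onz(t,*e[0],160); print('rim centre',c.round(1), 'diam',[ (e[1][i]/403.36*1150) for i in(0,1)])
d=P['handle']-c; print('handle rel',d.round(1),np.hypot(*d[:2]),np.degrees(np.arctan2(d[1],d[0])))
d=P['knob']-c; print('knob rel',d.round(1),np.hypot(*d[:2]))
# blue top base/beam yaw: right beam face edge
for q in ((180,140),(205,141)): pass
a=onz(t,170+228/5.7,140+196/5.7,137);b=onz(t,170+638/5.7,140+314/5.7,137);print('bolts',a.round(1),b.round(1),'press yaw',np.degrees(np.arctan2(-(a-b)[0],(a-b)[1])))
E
```

```text
handle (array([239.97058824, 204.61764706]), array([236, 200,   9,   9,  34], dtype=int32)) (array([274.01960784, 199.39215686]), array([271, 195,   7,  10,  51], dtype=int32))
[510.8  44.8 188.1] gap 0.8
knob (array([187.38028169, 174.02816901]), array([183, 169,  11,  12,  71], dtype=int32)) (array([242.36111111, 213.94444444]), array([239, 211,   8,   7,  36], dtype=int32))
[583.  192.  224.1] gap 0.7
hubtop tri [580.6  33.7 167.8] 4.293302258751061
ell ((245.01547241210938, 183.37290954589844), (51.09971237182617, 52.165611267089844), 97.32966613769531)
rim centre [578.5  34.9 160. ] diam [145.68789475307443, 148.72682704569942]
handle rel [-67.7   9.9  28.1] 68.43265871049506 171.69031034771493
knob rel [  4.5 157.1  64.1] 157.1336727212033
bolts [605.7 140.4 137. ] [554. -74. 137.] press yaw -13.563023583974944
```

Geometry is consistent: hub–handle is 68 mm (70 given), the knob is at 224 mm, and the knob's offset implies a press yaw of about −0.257. I take the axis as (579,34.5) and the handle at 172°. I'll approach with shut fingers at the 202° position, (514,8), staying high first.

```bash
python3 -m handwheel '[{"hand":0,"x":0.02,"y":0.036,"z":0.02,"spin":-1},{"hand":0,"x":0.04,"y":0.072,"z":0.036,"spin":-2},{"hand":0,"x":0.1,"y":0.18,"z":0.036,"spin":-5},{"hand":0,"x":0.1,"y":0.18,"z":0.036,"spin":-5},{"hand":0,"x":0.1,"y":0.18,"z":0.036,"spin":-5},{"hand":0,"x":0.22,"y":0.397,"z":0.036,"spin":-5},{"hand":0,"x":0.22,"y":0.397,"z":0.036,"spin":-5},{"hand":0,"x":0.22,"y":0.397,"z":0.036,"spin":-5},{"hand":0,"x":0.22,"y":0.397,"z":0.036,"spin":-5},{"hand":0,"x":0.22,"y":0.397,"z":0.036,"spin":-5},{"hand":0,"x":0.336,"y":0.607,"z":0.036,"spin":-5},{"hand":0,"x":0.336,"y":0.607,"z":0.036,"spin":-5},{"hand":0,"x":0.336,"y":0.607,"z":0.036,"spin":-5},{"hand":0,"x":0.336,"y":0.607,"z":0.036,"spin":-5},{"hand":0,"x":0.336,"y":0.607,"z":0.036,"spin":-5},{"hand":0,"x":0.336,"y":0.607,"z":0.036,"spin":-5},{"hand":0,"x":0.336,"y":0.607,"z":0.036,"spin":-5},{"hand":0,"x":0.336,"y":0.607,"z":0.036,"spin":-5},{"hand":0,"x":0.336,"y":0.607,"z":0.036,"spin":-5},{"hand":0,"x":0.336,"y":0.607,"z":0.036,"spin":-5}]'
python3 - <<'E'
from h import *
s=state(); print(s['t'],s['eef_pos'],s['tcp_rot'],s['opening'],s['ft_force'],s['joints'])
save(read_camera('side'),'s2.png',(180,100,380,250),4)
E
```

```text
t: 1.97
eef_pos: [514.2, 7.9, 264.5]
tcp_rot: [3.141, -0.0, -1.717]
ft_force: [-0.6, -1.1, 0.8]
opening: 0.008
1.9667 [514.22813272   7.85509125 264.47015665] [ 3.14095518e+00 -3.21221351e-04 -1.71672233e+00] 0.007766867029377087 [-0.59348507 -1.08805655  0.78082664] [-1.13065531e-01  2.95371657e-01  1.77802759e+00 -3.42333135e-04
  1.06884111e+00  1.60382171e+00]
```

View pics/s2.png

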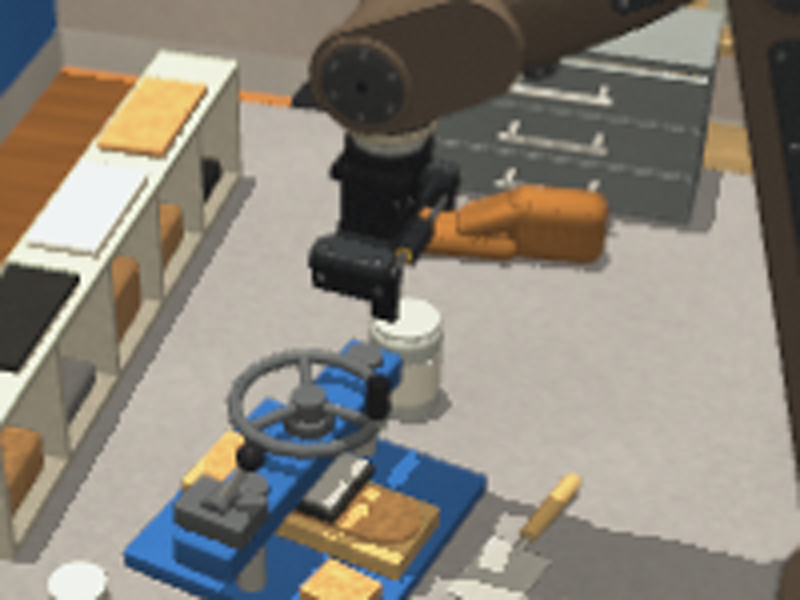

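The fingers are shut, poised above the rim on the trailing side of the handle. I'll compute the arc table.

```bash
python3 - <<'E'
from h import *
def tab(a,b,n):
    p=np.radians(np.linspace(a,b,n+1)); q=.07*np.c_[np.cos(p),np.sin(p)]; print(a,b,(q[1:]-q[0]).round(4).tolist())
tab(202,82,12); tab(82,-38,12); tab(-38,-158,12)
E
python3 -m handwheel '[{"hand":0,"z":-0.03},{"hand":0,"z":-0.06},{"hand":0,"z":-0.075},{"hand":0,"z":-0.075},{"hand":0,"z":-0.075}]'
```

```text
202 82 [[-0.0036, 0.0117], [-0.0051, 0.0238], [-0.0044, 0.036], [-0.0017, 0.0479], [0.0031, 0.0591], [0.0097, 0.0693], [0.0181, 0.0782], [0.0278, 0.0856], [0.0387, 0.0911], [0.0503, 0.0947], [0.0625, 0.0962], [0.0746, 0.0955]]
82 -38 [[0.0119, -0.0027], [0.0231, -0.0075], [0.0334, -0.0142], [0.0423, -0.0225], [0.0496, -0.0322], [0.0552, -0.0431], [0.0587, -0.0548], [0.0602, -0.0669], [0.0596, -0.0791], [0.0568, -0.0909], [0.0521, -0.1022], [0.0454, -0.1124]]
-38 -158 [[-0.0083, -0.0089], [-0.0181, -0.0163], [-0.0289, -0.0218], [-0.0406, -0.0254], [-0.0527, -0.0269], [-0.0649, -0.0262], [-0.0768, -0.0235], [-0.088, -0.0187], [-0.0983, -0.0121], [-0.1072, -0.0037], [-0.1145, 0.006], [-0.1201, 0.0169]]invalid input
```

```bash
python3 -m handwheel '[{"hand":0,"x":0,"y":0,"z":-0.03,"spin":0},{"hand":0,"x":0,"y":0,"z":-0.06,"spin":0},{"hand":0,"x":0,"y":0,"z":-0.075,"spin":0},{"hand":0,"x":0,"y":0,"z":-0.075,"spin":0},{"hand":0,"x":0,"y":0,"z":-0.075,"spin":0}]'
python3 -m handwheel '[{"hand":0,"x":-0.002,"y":0.006,"z":0,"spin":0},{"hand":0,"x":-0.0036,"y":0.0117,"z":0,"spin":0},{"hand":0,"x":-0.0045,"y":0.018,"z":0,"spin":0},{"hand":0,"x":-0.0051,"y":0.0238,"z":0,"spin":0},{"hand":0,"x":-0.0044,"y":0.036,"z":0,"spin":0},{"hand":0,"x":-0.0017,"y":0.0479,"z":0,"spin":0},{"hand":0,"x":-0.0017,"y":0.0479,"z":0,"spin":0}]'
```

```text
t: 2.43
eef_pos: [514.4, 7.0, 189.8]
tcp_rot: [3.141, -0.0, -1.719]
ft_force: [0.6, -0.2, 0.2]
opening: 0.003
t: 3.02
eef_pos: [513.3, 57.7, 190.2]
tcp_rot: [-3.14, 0.0, -1.716]
ft_force: [-0.1, -0.5, 0.4]
opening: 0.001
```

Run:
```python
from h import *
save(read_camera('side'),'s3.png',(200,130,310,220),6)
s=state(); print(s['eef_pos'],s['ft_force'])
```

```text
[512.91914945  57.11362651 189.92098823] [-0.35390667  0.08822539 -0.54845406]
```

View pics/s3.png

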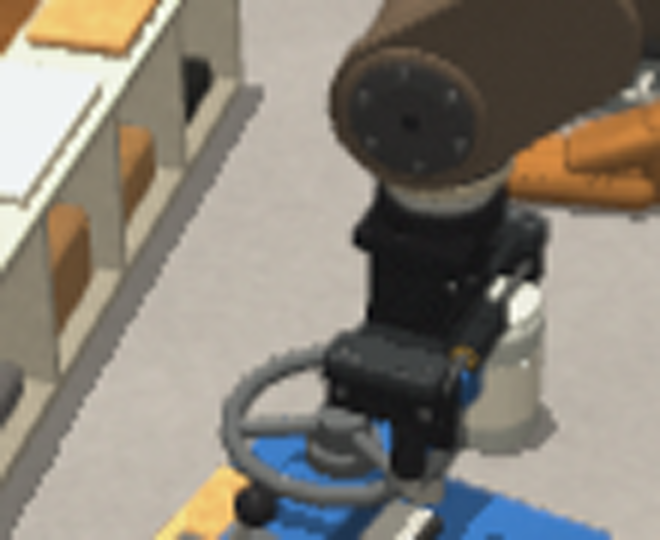

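The wheel has turned with the fingers (the spokes have rotated) and the finger is behind the handle, with low forces. I'll continue the arc.

```bash
python3 -m handwheel '[{"hand":0,"x":0.0048,"y":0.0112,"z":0,"spin":0},{"hand":0,"x":0.0114,"y":0.0214,"z":0,"spin":0},{"hand":0,"x":0.0198,"y":0.0303,"z":0,"spin":0},{"hand":0,"x":0.0295,"y":0.0377,"z":0,"spin":0},{"hand":0,"x":0.0404,"y":0.0432,"z":0,"spin":0},{"hand":0,"x":0.052,"y":0.0468,"z":0,"spin":0},{"hand":0,"x":0.0642,"y":0.0483,"z":0,"spin":0},{"hand":0,"x":0.0763,"y":0.0476,"z":0,"spin":0},{"hand":0,"x":0.0763,"y":0.0476,"z":0,"spin":0}]'
python3 - <<'E'
from h import *
save(read_camera('side'),'s4.png',(200,130,310,220),6)
E
```

```text
t: 3.82
eef_pos: [590.3, 103.6, 189.3]
tcp_rot: [3.141, -0.0, -1.718]
ft_force: [-0.4, -1.0, 0.3]
opening: 0.004
```

View pics/s4.png

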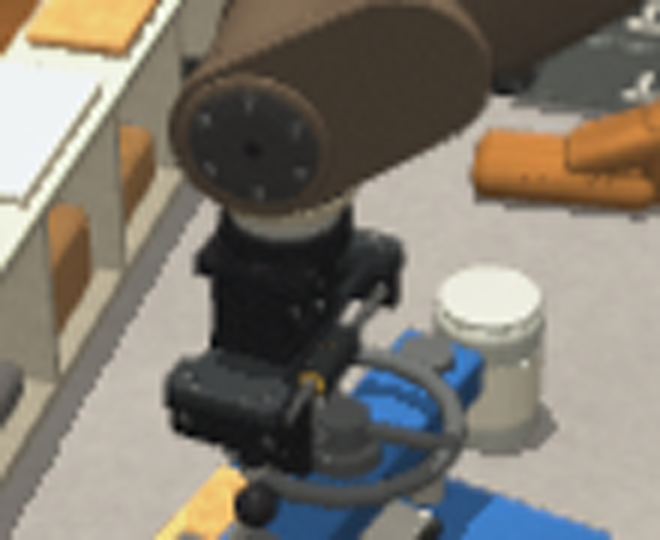

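A spoke now points to −x (about 183°), so the handle is at about 63°, as planned; the knob is undisturbed. Continuing.

```bash
python3 -m handwheel '[{"hand":0,"x":0.0119,"y":-0.0027,"z":0,"spin":0},{"hand":0,"x":0.0231,"y":-0.0075,"z":0,"spin":0},{"hand":0,"x":0.0334,"y":-0.0142,"z":0,"spin":0},{"hand":0,"x":0.0423,"y":-0.0225,"z":0,"spin":0},{"hand":0,"x":0.0496,"y":-0.0322,"z":0,"spin":0},{"hand":0,"x":0.0552,"y":-0.0431,"z":0,"spin":0},{"hand":0,"x":0.0587,"y":-0.0548,"z":0,"spin":0},{"hand":0,"x":0.0602,"y":-0.0669,"z":0,"spin":0},{"hand":0,"x":0.0596,"y":-0.0791,"z":0,"spin":0},{"hand":0,"x":0.0568,"y":-0.0909,"z":0,"spin":0},{"hand":0,"x":0.0521,"y":-0.1022,"z":0,"spin":0},{"hand":0,"x":0.0454,"y":-0.1124,"z":0,"spin":0}]'
python3 -m handwheel '[{"hand":0,"x":-0.0083,"y":-0.0089,"z":0,"spin":0},{"hand":0,"x":-0.0181,"y":-0.0163,"z":0,"spin":0},{"hand":0,"x":-0.0289,"y":-0.0218,"z":0,"spin":0},{"hand":0,"x":-0.0406,"y":-0.0254,"z":0,"spin":0},{"hand":0,"x":-0.0527,"y":-0.0269,"z":0,"spin":0},{"hand":0,"x":-0.0649,"y":-0.0262,"z":0,"spin":0},{"hand":0,"x":-0.0768,"y":-0.0235,"z":0,"spin":0},{"hand":0,"x":-0.0825,"y":-0.0212,"z":0,"spin":0},{"hand":0,"x":-0.088,"y":-0.0187,"z":0,"spin":0},{"hand":0,"x":-0.0932,"y":-0.0155,"z":0,"spin":0},{"hand":0,"x":-0.0932,"y":-0.0155,"z":0,"spin":0}]'
python3 - <<'E'
from meas import *
print(state()['eef_pos'],state()['ft_force'])
t=read_camera('top'); s=read_camera('side')
a=t['img'][140:230,170:310,::-1]; b=s['img'][130:230,200:340,::-1]
a=cv2.resize(a,(560,360)); b=cv2.resize(b,(560,240*560//560)) if 0 else cv2.resize(b,(330,240))
cv2.imwrite('pics/ts5.png',np.vstack([a,np.hstack([b,np.zeros((240,230,3),np.uint8)])]))
E
```

```text
t: 4.87
eef_pos: [634.4, -10.0, 189.6]
tcp_rot: [-3.141, 0.0, -1.718]
ft_force: [1.2, 3.5, -0.6]
opening: 0.004
t: 5.78
eef_pos: [540.5, -24.1, 189.8]
tcp_rot: [3.141, -0.0, -1.717]
ft_force: [0.4, -0.5, -0.7]
opening: 0.001
[540.4885264  -24.07619096 189.78753578] [ 0.42885118 -0.52803975 -0.71171174]
```

View pics/ts5.png

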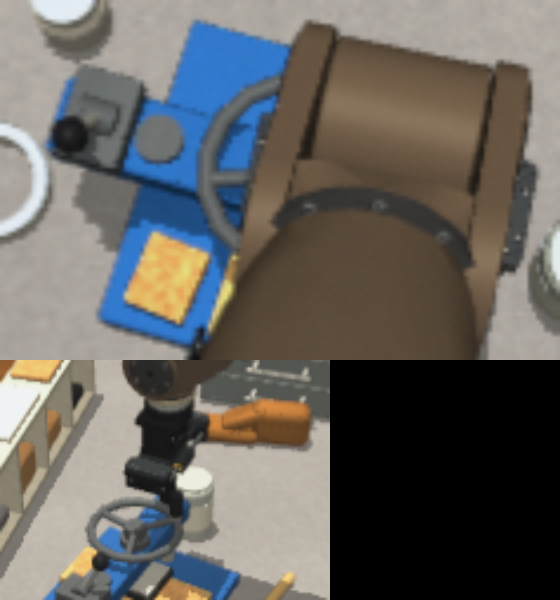

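The handle is ahead of the finger at roughly −145° (a spoke is visible near 90°) and the bystanders are untouched. I'll push slowly to just short of the end, then back off and lift to measure.

```bash
python3 -m handwheel '[{"hand":0,"x":-0.005,"y":0.0035,"z":0,"spin":0},{"hand":0,"x":-0.0096,"y":0.0075,"z":0,"spin":0},{"hand":0,"x":-0.0139,"y":0.0119,"z":0,"spin":0},{"hand":0,"x":-0.0178,"y":0.0166,"z":0,"spin":0},{"hand":0,"x":-0.0213,"y":0.0216,"z":0,"spin":0},{"hand":0,"x":-0.0228,"y":0.0243,"z":0,"spin":0},{"hand":0,"x":-0.0243,"y":0.0269,"z":0,"spin":0},{"hand":0,"x":-0.0256,"y":0.0297,"z":0,"spin":0},{"hand":0,"x":-0.0268,"y":0.0325,"z":0,"spin":0},{"hand":0,"x":-0.0268,"y":0.0325,"z":0,"spin":0},{"hand":0,"x":-0.0268,"y":0.0225,"z":0,"spin":0},{"hand":0,"x":-0.0268,"y":0.0225,"z":0.04,"spin":0},{"hand":0,"x":-0.0268,"y":0.0225,"z":0.08,"spin":0},{"hand":0,"x":-0.0268,"y":0.0225,"z":0.08,"spin":0}]'
python3 - <<'E'
from meas import *
print(state()['eef_pos'])
s=read_camera('side')
# expected blob pixel for each handle angle
import itertools
for a in (172,180,188,196): print(a,proj(s,[579.2+70*np.cos(np.radians(a)),34.6+70*np.sin(np.radians(a)),191]).round(1))
b=blob(s,274,199.4,9); print(b)
d=onz(s,*b[0],188.1); print(d); r=d-[579.2,34.6,0];print(np.hypot(*r[:2]),np.degrees(np.arctan2(r[1],r[0])))
E
```

```text
t: 7.05
eef_pos: [516.7, -2.8, 275.9]
tcp_rot: [-3.133, 0.0, -1.718]
ft_force: [0.1, -0.6, 0.5]
opening: 0.002
[516.71165207  -2.8002758  275.93697601]
172 [[274.2 198.7]]
180 [[275.1 197.1]]
188 [[275.5 195.5]]
196 [[275.6 193.8]]
(array([275.19642857, 196.16071429]), array([273, 191,   6,  11,  56], dtype=int32))
[510.90805783  25.50741665 188.1       ]
68.8945893147435 -172.41608053144287
```

The handle reads −172.4° by the same method that gave 171.6° at the start, so about 16° remains. The contact offset is 14.4° empirically. I'll push to about 4° short, then swing clear to compare in the top view.

```bash
python3 -m handwheel '[{"hand":0,"x":0,"y":0,"z":-0.04,"spin":0},{"hand":0,"x":0,"y":0,"z":-0.08,"spin":0},{"hand":0,"x":0,"y":0,"z":-0.08,"spin":0},{"hand":0,"x":0,"y":0.005,"z":-0.08,"spin":0},{"hand":0,"x":-0.001,"y":0.009,"z":-0.08,"spin":0},{"hand":0,"x":-0.002,"y":0.012,"z":-0.08,"spin":0},{"hand":0,"x":-0.003,"y":0.015,"z":-0.08,"spin":0},{"hand":0,"x":-0.0035,"y":0.018,"z":-0.08,"spin":0},{"hand":0,"x":-0.004,"y":0.02,"z":-0.08,"spin":0},{"hand":0,"x":-0.0042,"y":0.022,"z":-0.08,"spin":0},{"hand":0,"x":-0.0042,"y":0.024,"z":-0.08,"spin":0},{"hand":0,"x":-0.0042,"y":0.024,"z":-0.08,"spin":0}]'
python3 -m handwheel '[{"hand":0,"x":0,"y":-0.012,"z":0,"spin":0},{"hand":0,"x":0,"y":-0.012,"z":0.04,"spin":0},{"hand":0,"x":0,"y":-0.012,"z":0.08,"spin":0},{"hand":0,"x":0,"y":-0.33,"z":0.08,"spin":0},{"hand":0,"x":0,"y":-0.33,"z":0.08,"spin":0},{"hand":0,"x":0,"y":-0.33,"z":0.08,"spin":0},{"hand":0,"x":0,"y":-0.33,"z":0.08,"spin":0},{"hand":0,"x":0,"y":-0.33,"z":0.08,"spin":0},{"hand":0,"x":0,"y":-0.33,"z":0.08,"spin":0},{"hand":0,"x":0,"y":-0.33,"z":0.08,"spin":0},{"hand":0,"x":0,"y":-0.33,"z":0.08,"spin":0},{"hand":0,"x":0,"y":-0.33,"z":0.08,"spin":0},{"hand":0,"x":0,"y":-0.33,"z":0.08,"spin":0},{"hand":0,"x":0,"y":-0.33,"z":0.08,"spin":0}]'
cat > cmp.py <<'E'
from meas import *
t=read_camera('top'); s=read_camera('side')
A=blob(t,240,204.6,10);B=blob(s,274,199.4,9); print(A,B)
p,g=tri(t,A[0],s,B[0]); print(p.round(1),g.round(1)); r=p-[579.2,34.6,0]; print('ang',np.degrees(np.arctan2(r[1],r[0]))%360,np.hypot(*r[:2]))
t0=cv2.resize(cv2.imread('pics/top0.png'),(512,384),interpolation=cv2.INTER_AREA)[:,:,::-1]
import sys
cv2.imwrite('pics/cmp_%s.png'%sys.argv[1],cv2.resize(np.vstack([t0[150:225,170:310],t['img'][150:225,170:310]])[:,:,::-1],None,fx=4,fy=4,interpolation=cv2.INTER_CUBIC))
E
python3 cmp.py a
```

```text
t: 8.1
eef_pos: [510.3, 22.5, 189.8]
tcp_rot: [3.141, 0.0, -1.717]
ft_force: [-0.7, 0.1, 1.1]
opening: 0.004
t: 9.27
eef_pos: [509.9, -307.9, 269.3]
tcp_rot: [3.141, 0.001, -1.718]
ft_force: [0.7, 0.3, 0.5]
opening: 0.007
(array([241.58823529, 206.94117647]), array([238, 204,   7,   6,  17], dtype=int32)) (array([274.19607843, 198.68627451]), array([272, 194,   6,  11,  51], dtype=int32))
[508.   40.3 187.6] 5.8
ang 175.39862991303818 71.46316307983876
```

View pics/cmp_a.png

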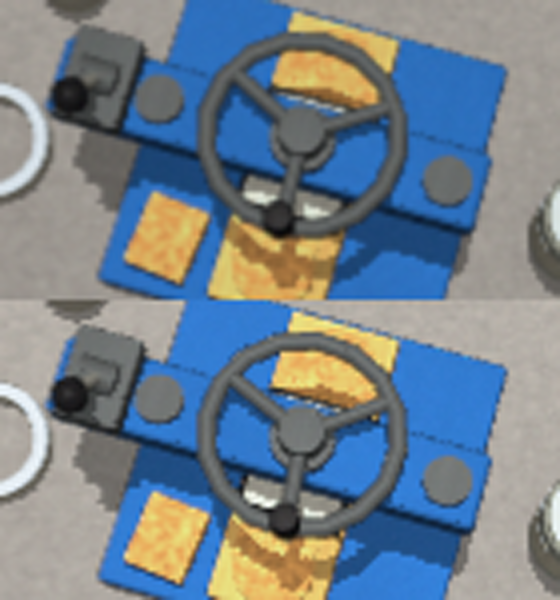

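Top picture pair: handle at (279,218) before against (286,520−300) now in the 4× image, i.e. ~1.7 px ≈ 4–5 mm short, as planned. A sub-pixel estimate follows, before the final push.

```bash
cat > fine.py <<'E'
from meas import *
def cen(im,u,v,r=8):
    w=np.clip(65-im.max(2).astype(float),0,None); y,x=np.mgrid[:w.shape[0],:w.shape[1]]; w*=np.hypot(x-u,y-v)<r
    return np.array([(w*x).sum(),(w*y).sum()])/w.sum()
ax=np.array([579.2,34.6])
for n,u,v in(('top',240.5,205),('side',274,199)):
    c=read_camera(n); i0=cv2.resize(cv2.imread('pics/%s0.png'%n),(512,384),interpolation=cv2.INTER_AREA)[:,:,::-1]
    o=[]
    i1=cv2.resize(cv2.resize(c['img'],None,fx=1.5,fy=1.5,interpolation=cv2.INTER_CUBIC),(512,384),interpolation=cv2.INTER_AREA)
    for im in(i0,i1):
        p=cen(im,u,v);q=cen(im,*p);d=onz(c,*q,190)[:2]-ax;o.append(np.degrees(np.arctan2(d[1],d[0]))%360); print(n,q.round(2),o[-1].round(2),np.hypot(*d).round(1))
    print('to go deg',(o[1]-o[0]).round(2))
E
python3 fine.py; python3 -c "from h import *;print(state()['t'])"
```

```text
top [239.73 205.03] 171.19 70.3
top [241.04 205.79] 174.38 71.7
to go deg 3.19
side [273.95 199.48] 169.32 70.4
side [274.22 198.85] 172.38 69.9
to go deg 3.06
9.4667
```

```bash
python3 -m handwheel '[{"hand":0,"x":0,"y":0.314,"z":0,"spin":0},{"hand":0,"x":0,"y":0.314,"z":0,"spin":0},{"hand":0,"x":0,"y":0.314,"z":0,"spin":0},{"hand":0,"x":0,"y":0.314,"z":0,"spin":0},{"hand":0,"x":0,"y":0.314,"z":0,"spin":0},{"hand":0,"x":0,"y":0.314,"z":0,"spin":0},{"hand":0,"x":0,"y":0.314,"z":0,"spin":0},{"hand":0,"x":0,"y":0.314,"z":0,"spin":0},{"hand":0,"x":0,"y":0.314,"z":0,"spin":0},{"hand":0,"x":0,"y":0.314,"z":0,"spin":0},{"hand":0,"x":0,"y":0.314,"z":0,"spin":0},{"hand":0,"x":0,"y":0.314,"z":-0.04,"spin":0},{"hand":0,"x":0,"y":0.314,"z":-0.08,"spin":0},{"hand":0,"x":0,"y":0.314,"z":-0.08,"spin":0}]'
python3 -m handwheel '[{"hand":0,"x":0,"y":0.005,"z":0,"spin":0},{"hand":0,"x":0,"y":0.01,"z":0,"spin":0},{"hand":0,"x":0,"y":0.0135,"z":0,"spin":0},{"hand":0,"x":0,"y":0.016,"z":0,"spin":0},{"hand":0,"x":-0.0003,"y":0.0175,"z":0,"spin":0},{"hand":0,"x":-0.0005,"y":0.019,"z":0,"spin":0},{"hand":0,"x":-0.0006,"y":0.0202,"z":0,"spin":0},{"hand":0,"x":-0.0006,"y":0.0202,"z":0,"spin":0},{"hand":0,"x":-0.0006,"y":0.0202,"z":0,"spin":0}]'
python3 -m handwheel '[{"hand":0,"x":0,"y":-0.012,"z":0,"spin":0},{"hand":0,"x":0,"y":-0.012,"z":0.04,"spin":0},{"hand":0,"x":0,"y":-0.012,"z":0.08,"spin":0},{"hand":0,"x":0,"y":-0.33,"z":0.08,"spin":0},{"hand":0,"x":0,"y":-0.33,"z":0.08,"spin":0},{"hand":0,"x":0,"y":-0.33,"z":0.08,"spin":0},{"hand":0,"x":0,"y":-0.33,"z":0.08,"spin":0},{"hand":0,"x":0,"y":-0.33,"z":0.08,"spin":0},{"hand":0,"x":0,"y":-0.33,"z":0.08,"spin":0},{"hand":0,"x":0,"y":-0.33,"z":0.08,"spin":0},{"hand":0,"x":0,"y":-0.33,"z":0.08,"spin":0},{"hand":0,"x":0,"y":-0.33,"z":0.08,"spin":0},{"hand":0,"x":0,"y":-0.33,"z":0.08,"spin":0},{"hand":0,"x":0,"y":-0.33,"z":0.08,"spin":0}]'
python3 fine.py; python3 cmp.py b
```

```text
t: 10.63
eef_pos: [507.7, 5.4, 184.4]
tcp_rot: [3.132, -0.0, -1.719]
ft_force: [-1.0, 0.2, -1.1]
opening: 0.008
t: 11.38
eef_pos: [509.7, 26.5, 189.7]
tcp_rot: [3.141, 0.0, -1.717]
ft_force: [0.3, 0.5, 0.2]
opening: 0.003
t: 12.55
eef_pos: [509.3, -303.7, 269.3]
tcp_rot: [3.141, 0.001, -1.718]
ft_force: [-0.8, 0.5, 0.2]
opening: 0.004
top [239.73 205.03] 171.19 70.3
top [239.83 205.53] 171.63 71.6
to go deg 0.43
side [273.95 199.48] 169.32 70.4
side [273.96 199.43] 169.53 70.4
to go deg 0.21
(array([240.1875, 206.875 ]), array([236, 204,   8,   5,  16], dtype=int32)) (array([274.06, 199.14]), array([272, 194,   6,  11,  50], dtype=int32))
[507.7  44.2 188.5] 5.5
ang 172.37871646449454 72.18232545979687
```

View pics/cmp_b.png

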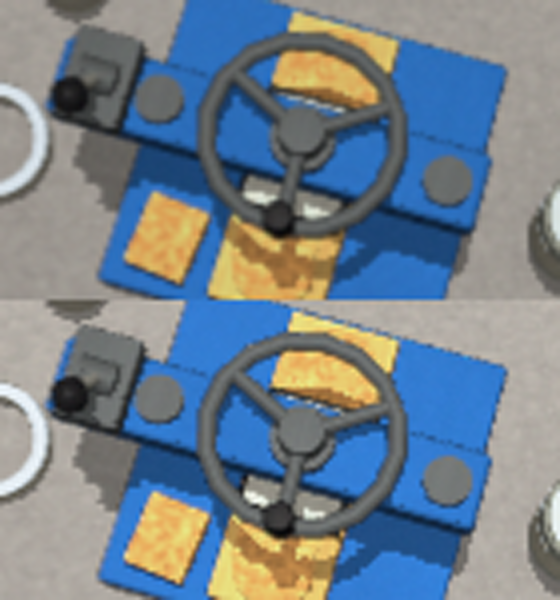

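The handle is back at its start within about 0.5° (spokes coincide; (279,218) both). Next, the lock lever: knob (583,192,223), push direction press +x = (0.967,−0.254), starting 45 mm in front of it.

```bash
python3 -m handwheel '[{"hand":0,"x":0.03,"y":0.507,"z":0,"spin":-1},{"hand":0,"x":0.03,"y":0.507,"z":0,"spin":-1},{"hand":0,"x":0.03,"y":0.507,"z":0,"spin":-1},{"hand":0,"x":0.03,"y":0.507,"z":0,"spin":-1},{"hand":0,"x":0.03,"y":0.507,"z":0,"spin":-1},{"hand":0,"x":0.03,"y":0.507,"z":0,"spin":-1},{"hand":0,"x":0.03,"y":0.507,"z":0,"spin":-1},{"hand":0,"x":0.03,"y":0.507,"z":0,"spin":-1},{"hand":0,"x":0.03,"y":0.507,"z":0,"spin":-1},{"hand":0,"x":0.03,"y":0.507,"z":0,"spin":-1},{"hand":0,"x":0.03,"y":0.507,"z":0,"spin":-1},{"hand":0,"x":0.03,"y":0.507,"z":0,"spin":-1},{"hand":0,"x":0.03,"y":0.507,"z":0,"spin":-1},{"hand":0,"x":0.03,"y":0.507,"z":0,"spin":-1},{"hand":0,"x":0.03,"y":0.507,"z":-0.022,"spin":-1},{"hand":0,"x":0.03,"y":0.507,"z":-0.043,"spin":-1},{"hand":0,"x":0.03,"y":0.507,"z":-0.043,"spin":-1},{"hand":0,"x":0.03,"y":0.507,"z":-0.043,"spin":-1}]'
python3 -m handwheel '[{"hand":0,"x":0.0097,"y":-0.0025,"z":0,"spin":0},{"hand":0,"x":0.0193,"y":-0.0051,"z":0,"spin":0},{"hand":0,"x":0.029,"y":-0.0076,"z":0,"spin":0},{"hand":0,"x":0.0387,"y":-0.0102,"z":0,"spin":0},{"hand":0,"x":0.0484,"y":-0.0127,"z":0,"spin":0},{"hand":0,"x":0.058,"y":-0.0152,"z":0,"spin":0},{"hand":0,"x":0.0677,"y":-0.0178,"z":0,"spin":0},{"hand":0,"x":0.0725,"y":-0.019,"z":0,"spin":0},{"hand":0,"x":0.0774,"y":-0.0203,"z":0,"spin":0},{"hand":0,"x":0.0822,"y":-0.0216,"z":0,"spin":0},{"hand":0,"x":0.0822,"y":-0.0216,"z":0,"spin":0}]'
```

```text
t: 14.25
eef_pos: [539.6, 202.3, 226.6]
tcp_rot: [3.14, -0.001, -1.805]
ft_force: [0.8, -0.2, 1.0]
opening: 0.002
t: 15.17
eef_pos: [622.7, 181.5, 226.5]
tcp_rot: [-3.142, -0.0, -1.805]
ft_force: [0.3, 0.6, 0.0]
opening: 0.001
```

```bash
python3 -m handwheel '[{"hand":0,"x":0.0029,"y":-0.0008,"z":0,"spin":0},{"hand":0,"x":0.0058,"y":-0.0015,"z":0,"spin":0},{"hand":0,"x":0.0077,"y":-0.002,"z":0,"spin":0},{"hand":0,"x":0.0077,"y":-0.002,"z":0,"spin":0}]'
python3 -m handwheel '[{"hand":0,"x":0.0015,"y":-0.0004,"z":0,"spin":0},{"hand":0,"x":0.003,"y":-0.0008,"z":0,"spin":0},{"hand":0,"x":0.003,"y":-0.0008,"z":0,"spin":0}]'
```

```text
t: 15.5
eef_pos: [625.4, 180.9, 226.4]
tcp_rot: [3.131, -0.002, -1.804]
ft_force: [-25.4, 5.1, 8.3]
opening: 0.011
t: 15.75
eef_pos: [625.9, 180.8, 226.4]
tcp_rot: [3.125, -0.003, -1.803]
ft_force: [-38.1, 6.9, 13.4]
opening: 0.008
```

Firm resistance (38 N on the fingers, no further motion): the stop. I'll back off, lift and swing clear.

```bash
python3 -m handwheel '[{"hand":0,"x":-0.012,"y":0.003,"z":0,"spin":0},{"hand":0,"x":-0.04,"y":0.01,"z":0,"spin":0},{"hand":0,"x":-0.07,"y":0.018,"z":0.02,"spin":0},{"hand":0,"x":-0.1,"y":0.025,"z":0.05,"spin":0},{"hand":0,"x":-0.12,"y":-0.1,"z":0.06,"spin":0},{"hand":0,"x":-0.12,"y":-0.1,"z":0.06,"spin":0},{"hand":0,"x":-0.12,"y":-0.1,"z":0.06,"spin":0},{"hand":0,"x":-0.12,"y":-0.49,"z":0.06,"spin":0},{"hand":0,"x":-0.12,"y":-0.49,"z":0.06,"spin":0},{"hand":0,"x":-0.12,"y":-0.49,"z":0.06,"spin":0},{"hand":0,"x":-0.12,"y":-0.49,"z":0.06,"spin":0},{"hand":0,"x":-0.12,"y":-0.49,"z":0.06,"spin":0},{"hand":0,"x":-0.12,"y":-0.49,"z":0.06,"spin":0},{"hand":0,"x":-0.12,"y":-0.49,"z":0.06,"spin":0},{"hand":0,"x":-0.12,"y":-0.49,"z":0.06,"spin":0},{"hand":0,"x":-0.12,"y":-0.49,"z":0.06,"spin":0},{"hand":0,"x":-0.12,"y":-0.49,"z":0.06,"spin":0},{"hand":0,"x":-0.12,"y":-0.49,"z":0.06,"spin":0},{"hand":0,"x":-0.12,"y":-0.49,"z":0.06,"spin":0}]'
python3 fine.py
python3 - <<'E'
from meas import *
t=read_camera('top'); s=read_camera('side')
y=-.257; R=np.array([[np.cos(y),-np.sin(y)],[np.sin(y),np.cos(y)]])
e=np.r_[[579.2,34.6]+R@[36,155],223]; a=proj(t,e)[0];b=proj(s,e)[0]
A=blob(t,*a,11);B=blob(s,*b,9);p,g=tri(t,A[0],s,B[0]); print('knob exp',e.round(1),'got',p.round(1),g.round(1), 'local',(R.T@(p[:2]-[579.2,34.6])).round(1))
cv2.imwrite('pics/f.png',cv2.resize(np.vstack([t['img'][120:280,80:440],s['img'][140:340,120:480]])[:,:,::-1],None,fx=1.6,fy=1.6))
E
```

```text
t: 17.33
eef_pos: [512.5, -311.2, 286.4]
tcp_rot: [3.141, 0.0, -1.806]
ft_force: [-0.4, 0.1, -0.7]
opening: 0.004
top [239.73 205.03] 171.19 70.3
top [239.81 205.54] 171.6 71.6
to go deg 0.41
side [273.95 199.48] 169.32 70.4
side [273.97 199.42] 169.61 70.4
to go deg 0.29
knob exp [653.4 175.4 223. ] got [650.5 178.1 221.3] 0.4 local [ 32.5 157. ]
```

View pics/f.png

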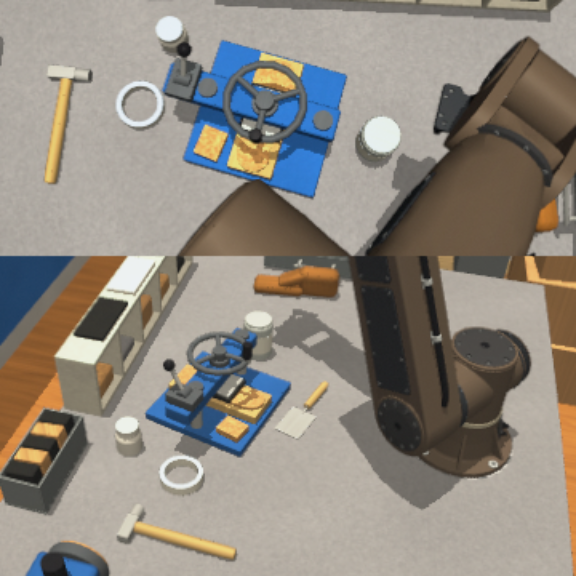

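The knob stands on the back side at (650,178,221), a shift of about 69 mm with the height matching the stop. The wheel reads the same as before, and all bystanders in view are in place. Handing in.

```bash
python3 -c "from cell import job_done; print(job_done())"
```

```text
the job is handed in; nothing more can be done
None
```

I pushed the hand wheel one full turn clockwise by its handle, then pushed the lock lever over to its back stop. Both were done with shut fingers, without gripping anything, and the job was handed in at about 17.5 s. No verdict is reported, so what follows is my own checking.

- **Wheel:** compared with the first pictures, the handle is 0.3–0.4° short of its start by the finer method, in both views. A coarser triangulation taken after the last push on the wheel gave 172.4° against 171.7° at the start, but its rays missed each other by 5.5 mm. I did not check the pad's contact with the insole directly; I inferred it from the full turn.
- **Lock lever:** the fingers met firm resistance at about 38 N and could go no further. Afterwards the knob measured 221 mm high (223 mm expected) and had travelled about 69 mm (72 mm expected). Those few millimetres are near the error of the measurement, and the firm stop is the stronger evidence.
- **Everything else:** the other things showed no visible movement in the last pictures. The arm partly hid the shoe last, but it never worked near it. The robot was clear of everything when I handed in.

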